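Seat a heel top-piece and gauge its hardness

ROBOT

A 7-joint arm with a two-finger parallel gripper is mounted at the origin on a cart in front of the work surface, level with it; the furniture and walls round the work are solid. World frame = base frame: x ahead of the robot, y to its left, z up, the work surface at z = 0. Lengths are in m, angles in rad, forces in N, time in s.
With the tool pointing down it reaches from about 0.35 to 0.9 m from the base axis. Payload 8.1 kg.
Tool frame: the origin (TCP) lies at the very end of the fingers, on their centre line; the grasp point (between the pads) lies 19 mm behind it; z points along the fingers, x is the direction in which the jaws open and shut, and the axes are right-handed (so a half turn about z gives the same grasp; the last joint's range is limited). The gripper opens to 92 mm and grips with 3 to 60 N. Pads are 19 mm wide; open, the fingers measure 130 mm over their backs; the gripper's body (75 mm by 190 mm) begins 47 mm behind the grasp point.
Start: joints at [1.149, 0.434, 0.025, 1.573, -0.012, 1.134, -0.075], TCP at [0.196, -0.594, 0.227] pointing down, gripper open.
Joint ranges: [-2.62, 2.62], [-0.44, 2.09], [-1.27, 1.32], [0.08, 2.57], [-1.32, 4.46], [0.12, 2], [-2.74, 2.74]. Speed limits (rad/s): [2.22, 2.22, 3.01, 3.01, 3.14, 3.14, 3.14].

INTERFACE

Orientations are given as a rotation vector (axis times angle).
In Python, from cell import status, viewer, arm gives the robot as it stands.
- The arm moves only by the tool jog_arm, never from a script. Its argument "commands" is text: rows parted by semicolons, each of 7 numbers parted by spaces: the closure, from -1 (fully open) to 1 (shut), then the shift along the world's x, y, z normalised to -1 to 1, where 1 is 0.3 m, then the turn, a rotation vector about the world's x, y, z normalised to -1 to 1, where 1 is 2 pi rad. In form: jaw dx dy dz wx wy wz; .... A call has exactly 5 rows; each row shifts and turns the commanded pose from where the row before left it; what a row does not reach is not made up. A row lasts 1/10 s, in which the tool goes at most 50 mm and 8.59 degrees, less where a joint would pass 70% of its speed; a pose out of reach is approached as far as the arm can. A call with a number of a shift or a turn outside -1 to 1 is refused whole. A call with a gripper value outside its range is refused whole. The fingers move at their own pace and stop on an object; "force" is the grip in N (left out, the last holds). Time passes only in rows, so rows that do not move let the fingers close, or fill a call up. It gives the time, the measured TCP pose, the force and the opening at its end, in the units of the state.
- status.observe(): the state, without advancing time (a new reading comes with each control period).
- viewer.get_image(name): name is "scene" or "side" or "wrist"; returns a dict with "pixels" (384x512x3 uint8, red, green, blue), "z_map" (384x512 float32, m along the optical axis (not along the pixel's ray), 0 where there is no reading), "camera_matrix" (3x3 intrinsics, pixels), "k1" (the pictures are not rectified: a ray, as slopes to the right and down, at radius r is drawn at 1 + k1 r^2 times it, then the intrinsics apply), "R" (3x3) and "t" (3): a world point X has camera coordinates R X + t. Camera axes: x right, y down, z forward; pixel columns grow to the right and rows downward; lengths in m; the calibration is good to about 2 mm. A picture is of the moment at which its call begins.
- arm.sign_off(): hands the job in, once; it reports no verdict.
The state is a dict: "clock": time; "joints": joint angles; "dq": joint speeds; "joint_efforts": joint torques, N m; "position": TCP position; "ee_rot": TCP orientation; "force": force on the tool from outside, world axes, zero at the start; "ft_torque": the same for the moment, N m; "width": opening from 0.0 (shut) to 1.0 (fully open).
Only numpy, scipy, OpenCV 4.12 (cv2) and the standard library are available. Lean on these libraries where they do the work, as an engineer would, in place of code of your own. Each camera call takes 0.05 s, during which the arm holds its last target. There are 200 camera calls.

TASK

Press the larger of the two D-shaped rubber heel pieces fully down onto its metal plate; only then lift the dial hardness gauge out of its wooden stand and hold it upright on the ring marked on that larger heel piece, plunger tip inside the ring, dial facing the same way as the heel piece's straight edge, pressed lightly so that the spring plunger is about half way in and never bottoms. Do not press the smaller heel piece down or disturb the tub, wax block and rubber roll. Finish while still holding the gauge like that: do not let go or put it down.

Things in the scene. Friction and masses are not known exactly. Their poses are not given: they have to be found in the camera images.
- large_heel (a joint): How far the larger heel piece is pressed down, m: 0 = 9 mm proud of its plate, 0.009 = fully seated. It starts 5 to 9 mm proud; it slides straight down on two dowels against about 8 N of friction and stays where it is left.
- large_heel_spot (a point): Centre of the pale ring (19 mm across) on top of the larger heel piece; moves with it. z up, -x points out of the straight edge. Black rubber, D-shaped, 66 mm wide (y), 67 mm long, 14 mm thick: straight edge 34 mm from the ring's centre on the -x side, round of radius 33 mm about that centre on the +x side. Its top is 34 mm above the bench when seated, up to 43 mm before.
- fixture_a: Fixed aluminium plate under the larger heel piece, 80 (x) x 76 (y) x 20 mm; origin at the centre of its underside, straight below the ring's centre. Obstacles: on the bench to the left (+y) of the plates and stand, at y = 0.01 to 0.07 from x = 0.43 on, an upright wooden partition reaches 0.165 m above the bench; from x = 0.69 on, a cabinet reaches 0.21 m.
- small_heel (a joint): The same for the smaller heel piece, which starts at 0 (9 mm proud) and must stay there.
- small_heel_spot (a point): The same point on the smaller heel piece: same D shape and ring but 42 mm wide, 43 mm long, on an equal plate, to be left alone. The two plates may stand either way round.
- stand: Fixed wooden block 64 x 64 x 50 mm, origin at the centre of its underside, with an upright hole 17 mm across and 46 mm deep in the middle of its top, in which the gauge stands.
- gauge: Dial gauge, 0.14 to 0.22 kg, upright in the stand. Origin on its axis under its flange (32 mm across, 6 mm thick, rests on the stand). z up, the dial faces -x. Below: sleeve 16 mm across, 30 mm long, then plunger 6 mm across, 14 mm out. Above: round dial housing 46 mm across, 22 mm thick, top 50 mm above the origin; then a round black handle 22 mm across, 53 to 98 mm above the origin.
- grip (a point): Middle of the gauge's handle, on its axis, 76 mm above the gauge's origin and 120 mm above the tip of the free plunger.
- dial (a point): Point in the air before the dial, 40 mm in front (-x) of the axis of the gauge, 27 mm above the gauge's origin.
- tip (a point): Lower end of the plunger, on the gauge's axis.
- plunger (a joint): How far the plunger is pushed in, m: 0 = fully out, 0.005 = half way, 0.010 = bottomed. Its spring gives about 1 N at the start and 1 N more for each mm.
- tub: Bystander: small glue pot, 42 mm across, 49 mm high; origin at its underside.
- wax: Bystander: orange-brown wax block 32 x 50 x 18 mm; origin at its underside.
- roll: Bystander: black rubber roll standing on end, 34 mm across, 34 mm high; origin at its underside.

How it is judged:
By the outcome, as a careful person would: the job done as asked, in the order asked, and still so for the second after the job is handed in, while the arm keeps its last pose, push and grip.
It also fails if it takes over 58 s, if anything falls off the work surface, if the arm or the gripper's body presses on something with over 40 N, if the wrist force passes 120 N, or if a joint passes its speed limit or range.

## Working session

There is one attempt and no reset: what is moved stays moved. The work goes in short steps, Python scripts to look and compute and a tool call to move; the robot and the scene stay as the last step left them, time stands still between calls to the robot, and variables do not carry over. Pictures are saved under pics/ and viewed, about 8 in all and at most 12, crops included, and the job is handed in when it is done.

Besides the shell and the picture viewer there is one more tool, called after ">>>" as name(argument=value, ...), one argument or row to a line, values as JSON. jog_arm: Moves the arm, as the interface text tells. Scaled input: -1 to 1 covers 0.3 m each way for a shift and 2 pi rad each way for a turn. Its arguments: {"type":"object","properties":{"commands":{"type":"string"},"force":{"type":"number"}},"required":["commands"]}

```bash
mkdir -p pics; ls
cat > h.py <<'E'
import numpy as np, cv2
from cell import status, viewer, arm
def shot(n,f=None):
    d=viewer.get_image(n)
    if f: cv2.imwrite('pics/'+f,d['pixels'][:,:,::-1])
    np.savez('pics/last_%s.npz'%n,**d)
    return d
def load(n): return np.load('pics/last_%s.npz'%n)
def ray(d,u,v):
    K=d['camera_matrix'];k=float(d['k1'])
    p=np.array([(u-K[0,2])/K[0,0],(v-K[1,2])/K[1,1]],float);q=p.copy()
    for _ in range(20): q=p/(1+k*(q@q))
    R=d['R'];return -R.T@d['t'],R.T@np.array([q[0],q[1],1])
def onz(d,u,v,z):
    c,r=ray(d,u,v);return c+r*(z-c[2])/r[2]
def dep(d,u,v):
    c,r=ray(d,u,v);return c+r*d['z_map'][int(round(v)),int(round(u))]
def proj(d,X):
    c=d['R']@np.asarray(X)+d['t'];q=c[:2]/c[2];q=q*(1+float(d['k1'])*(q@q));K=d['camera_matrix']
    return np.array([K[0,0]*q[0]+K[0,2],K[1,1]*q[1]+K[1,2]])
E
python3 - <<'E'
from h import *
s=status.observe();print(s)
a=shot('scene','s1.png');b=shot('side','d1.png')
for d in(a,b):print(d['camera_matrix'],d['k1'],-d['R'].T@d['t'],d['R'][2])
E
```

```text
pics
{'clock': 0.0, 'joints': array([ 1.14944299,  0.43522908,  0.02498494,  1.57411359, -0.01161575,
        1.13400127, -0.07509592]), 'dq': array([ 1.35617592e-03, -1.34500627e-03, -3.74017911e-04,  3.06749842e-05,
       -1.38076806e-04,  2.19471707e-03,  6.27771951e-04]), 'joint_efforts': array([-4.00571316e-04, -6.67846298e+01,  9.85026062e-01, -3.14454961e+01,
       -6.04950730e-02,  4.27916273e-02,  2.06413902e-04]), 'position': array([ 0.19564322, -0.59303859,  0.22593494]), 'ee_rot': array([-2.54508915e+00,  1.84035991e+00,  2.16189431e-03]), 'force': array([0.12035097, 0.18091012, 0.32278051]), 'ft_torque': array([-0.04216134, -0.0888234 ,  0.02837261]), 'width': 1.00010896683086}
[[401.08834428   0.         264.88458842]
 [  0.         401.08834428 194.10065455]
 [  0.           0.           1.        ]] -7.556091416011389e-05 [-4.26573893e-05  6.06158086e-02  8.17695124e-01] [ 0.58551394 -0.29902462 -0.75349699]
[[349.01024617   0.         254.20870535]
 [  0.         349.01024617 194.57174524]
 [  0.           0.           1.        ]] -0.046896420776850634 [ 0.15409252 -0.32271477  0.85128961] [ 0.42709629  0.11699258 -0.89660554]
```

View pics/s1.png

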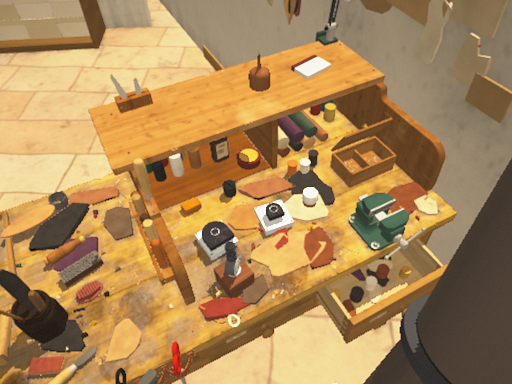

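View pics/d1.png

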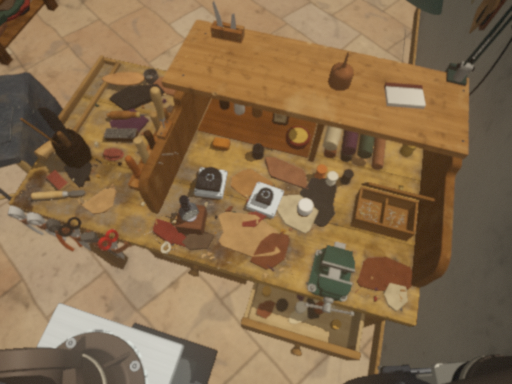

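The scene view shows the large heel on its plate at about (214,235), the small heel at (273,215), and the gauge in its stand at (235,275). The wax is at (190,206), the roll at (229,187) and the tub at (310,195). I'll enlarge that area.

Run:
```python
from h import *
a=load('scene');b=load('side')
A=a['pixels'][200:320,180:310,::-1];B=b['pixels'][150:250,160:300,::-1]
A=cv2.resize(A,None,fx=4,fy=4,interpolation=cv2.INTER_CUBIC)[:, :390*4//3]
B=cv2.resize(B,(560,400),interpolation=cv2.INTER_CUBIC)
cv2.imwrite('pics/c1.png',A);cv2.imwrite('pics/c2.png',B)
# zmap points
for u,v in((205,242),(214,233),(227,240),(273,211),(260,222),(236,240),(235,262)):print(u,v,dep(a,u,v).round(4))
for u,v in((209,182),(264,198),(186,205),(187,215)):print('side',u,v,dep(b,u,v).round(4))
```

```text
205 242 [ 0.5401 -0.0554  0.0409]
214 233 [ 0.5543 -0.0842  0.04  ]
227 240 [ 0.5245 -0.1041  0.035 ]
273 211 [ 0.5437 -0.2385  0.0425]
260 222 [ 0.5474 -0.2034  0.0156]
236 240 [ 0.5262 -0.127   0.0169]
235 262 [ 0.424  -0.0825  0.0979]
side 209 182 [ 0.5418 -0.0922  0.0403]
side 264 198 [ 0.5375 -0.244   0.0417]
side 186 205 [ 0.4267 -0.0887  0.1335]
side 187 215 [ 0.4212 -0.0848  0.0855]
```

View pics/c1.png

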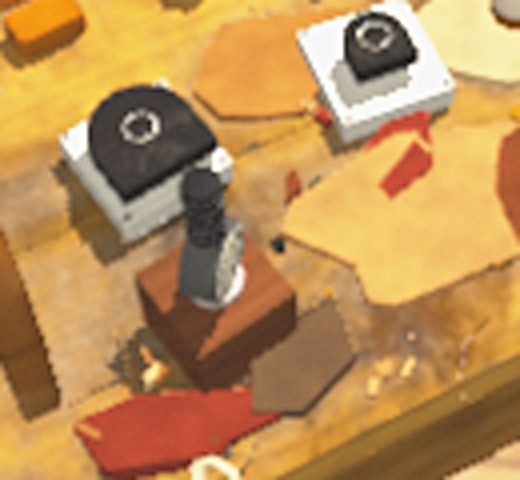

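View pics/c2.png

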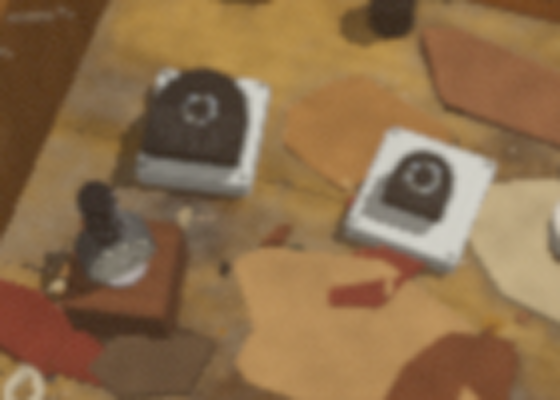

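```bash
cat >> h.py <<'E'
def cloud(d):
    z=d['z_map'];v,u=np.mgrid[0:384,0:512];K=d['camera_matrix'];k=float(d['k1'])
    p=np.stack([(u-K[0,2])/K[0,0],(v-K[1,2])/K[1,1]],-1);q=p.copy()
    for _ in range(10): q=p/(1+k*(q**2).sum(-1,keepdims=True))
    c=np.concatenate([q*z[...,None],z[...,None]],-1);X=(c-d['t'])@d['R'];X[z<=0]=np.nan;return X
def circ(P,r):
    from scipy.optimize import least_squares
    return least_squares(lambda c:np.hypot(*(P-c).T)-r,P.mean(0)+[.01,0],loss='soft_l1',f_scale=.001).x
def ringc(d,u0,v0,z,n=9):
    g=d['pixels'].astype(float).mean(2);v,u=np.mgrid[int(v0)-n:int(v0)+n+1,int(u0)-n:int(u0)+n+1]
    w=np.clip(g[v,u]-np.median(g[v,u])-25,0,None)*(np.hypot(u-u0,v-v0)<n)
    c=((u*w).sum()/w.sum(),(v*w).sum()/w.sum());return c,onz(d,*c,z)
E
python3 - <<'E'
from h import *
for n,rc,sc in(('scene',(215,231.5),(273.5,209)),('side',(209.6,176.6),(265,194))):
    d=load(n);X=cloud(d);g=d['pixels'].astype(float).mean(2)
    def m(lo,hi,x0,x1,y0,y1):
        return (X[...,0]>x0)&(X[...,0]<x1)&(X[...,1]>y0)&(X[...,1]<y1)&(X[...,2]>lo)&(X[...,2]<hi)
    top=m(.031,.05,.48,.62,-.15,-.03)&(g<110);P=X[top];print(n,'large top z',np.median(P[:,2]),P[:,2].std(),len(P),P[:,:2].min(0),P[:,:2].max(0))
    z=np.median(P[:,2]);print(' ring',ringc(d,*rc,z,6))
    hu=cv2.minAreaRect(P[:,:2].astype(np.float32));print(' rect',hu)
    s=m(.035,.05,.48,.62,-.3,-.2)&(g<110);Q=X[s];print(' small z',np.median(Q[:,2]),len(Q),Q[:,:2].mean(0))
    h=m(.108,.146,.36,.48,-.16,-.02);H=X[h];print(' handle',len(H),circ(H[:,:2],.011),H.mean(0),H[:,2].min(),H[:,2].max())
    t=m(.046,.054,.36,.5,-.18,-.02);T=X[t];print(' stand',len(T),cv2.minAreaRect(T[:,:2].astype(np.float32)))
    D=m(.06,.1,.36,.5,-.18,-.02);T=X[D];print(' housing',len(T),cv2.minAreaRect(T[:,:2].astype(np.float32)))
    b=m(.055,.097,.36,.5,-.18,-.02)&(g>120);T=X[b];
    if len(T)>5:
        c=T.mean(0);print(' dial',len(T),c,np.linalg.svd(T-c)[2][2])
    F=m(.015,.025,.44,.66,-.16,0)&(g>150);T=X[F];print(' plate',len(T),T[:,:2].mean(0),np.median(T[:,2]),cv2.minAreaRect(T[:,:2].astype(np.float32)))
E
```

```text
scene large top z 0.04101996101229408 0.002277347251564207 583 [ 0.51731007 -0.12218376] [ 0.58886026 -0.05344573]
 ring ((np.float64(215.20491700985895), np.float64(231.28216647947085)), array([ 0.55681069, -0.08854785,  0.04101996]))
 rect ((0.5551863312721252, -0.08570365607738495), (0.0691065788269043, 0.0661918967962265), 8.2071533203125)
 small z 0.04192818007956442 181 [ 0.5424114  -0.23971324]
 handle 120 [ 0.43492182 -0.07894069] [ 0.42789201 -0.0765357   0.12899126] 0.10915067401246953 0.14589778334062312
 stand 503 ((0.43402132391929626, -0.07874410599470139), (0.0654180720448494, 0.0646662637591362), 9.312675476074219)
 housing 224 ((0.4321261942386627, -0.07808149605989456), (0.02306327410042286, 0.04518131911754608), 42.417938232421875)
 dial 87 [ 0.42555274 -0.08571792  0.07747671] [-7.34607656e-01 -6.78491892e-01 -5.87457913e-04]
 plate 204 [ 0.54160531 -0.070868  ] 0.018884700538165444 ((0.5554262399673462, -0.08553119003772736), (0.08061569929122925, 0.07578448951244354), 7.723043441772461)
side large top z 0.041459497406071966 0.002090075365908401 506 [ 0.51828492 
[... 234 characters left out ...]
652976930141449), 7.188436031341553)
 small z 0.04216622290376014 192 [ 0.54377697 -0.24362223]
 handle 82 [ 0.43482232 -0.08114311] [ 0.42982815 -0.08590123  0.13034707] 0.10821770159475883 0.14597777439739967
 stand 351 ((0.434358686208725, -0.08133499324321747), (0.06489360332489014, 0.06524297595024109), 9.781872749328613)
 housing 206 ((0.4328794777393341, -0.08246441930532455), (0.02335418574512005, 0.04448350518941879), 45.10382080078125)
 dial 32 [ 0.42593363 -0.08970718  0.06647943] [ 0.72113002  0.69183701 -0.03651086]
 plate 100 [ 0.56395455 -0.11762183] 0.019140369999458333 ((0.5711134076118469, -0.10543818026781082), (0.10045628994703293, 0.05864929035305977), 49.39139175415039)
```

The measurements agree between views:

| Item | Position (m) | Height | Yaw |
|---|---|---|---|
| Large heel ring | about (0.558, -0.090) | top 0.041 m | about 7.7° |
| Gauge axis | about (0.4345, -0.080) | – | about 44° |

I'll move above the heel for a wrist view.

>>> jog_arm(
  commands="-1 0.09 0.125 0.03 0 0 0.016; -1 0.09 0.125 0.03 0 0 0.016; -1 0.09 0.125 0.03 0 0 0.016; -1 0.09 0.125 0 0 0 0.016; -1 0.09 0.125 0 0 0 0.016",
  force=40,
)

```text
clock: 0.6
position: [0.3316, -0.4044, 0.2539]
ee_rot: [2.926, -1.144, 0.0]
force: [0.2, -1.2, 0.2]
width: 0.999
```

>>> jog_arm(
  commands="-1 0.09 0.125 0 0 0 0.016; -1 0.09 0.125 0 0 0 0.016; -1 0.09 0.125 0 0 0 0.016; -1 0.09 0.125 0 0 0 0.016; -1 0.09 0.125 0 0 0 0.014",
)

```text
clock: 1.1
position: [0.4664, -0.2169, 0.2536]
ee_rot: [3.116, -0.4, -0.0]
force: [0.4, -2.2, 0.2]
width: 0.999
```

>>> jog_arm(
  commands="-1 0.09 0.125 0 0 0 0; -1 0.09 0.125 0 0 0 0; -1 0.06 0.125 0 0 0 0; 0 0 0 0 0 0 0; 0 0 0 0 0 0 0",
)

```text
clock: 1.6
position: [0.5379, -0.105, 0.2533]
ee_rot: [-3.116, 0.402, 0.002]
force: [-1.0, -1.2, -0.1]
width: 0.875
```

Run:
```python
from h import *
from scipy.spatial.transform import Rotation as Ro
w=shot('wrist','w1.png');s=status.observe();R=Ro.from_rotvec(s['ee_rot']).as_matrix()
print(s['clock'],s['position'],R.round(3),s['width'],s['force'],-w['R'].T@w['t'],w['R'][2])
```

```text
1.65 [ 0.53743112 -0.10651523  0.25331481] [[ 0.967 -0.256 -0.001]
 [-0.256 -0.967 -0.   ]
 [-0.001  0.001 -1.   ]] 0.8331735148495892 [ 0.28537241 -1.15415072 -0.08363274] [ 0.5557204  -0.03983154  0.41103619] [-0.06532429 -0.24457494 -0.96742743]
```

View pics/w1.png

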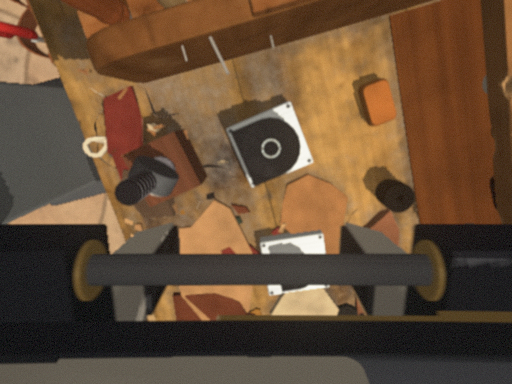

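The wrist view looks along world axes (left is -x, up is +y), with the heel ring at (270,148), the gauge at about (150,180) and the wax at (378,102). The partition is along the top. I'll refine the numbers from this view.

Run:
```python
from h import *
d=load('wrist');X=cloud(d);g=d['pixels'].astype(float).mean(2)
def m(lo,hi,x0,x1,y0,y1):
    return (X[...,0]>x0)&(X[...,0]<x1)&(X[...,1]>y0)&(X[...,1]<y1)&(X[...,2]>lo)&(X[...,2]<hi)
P=X[m(.031,.05,.5,.62,-.15,-.03)&(g<110)];z=np.median(P[:,2]);print(z,len(P),cv2.minAreaRect(P[:,:2].astype(np.float32)))
print(ringc(d,270.5,148,z,14))
P=X[m(.012,.027,.48,.64,-.16,-.01)&(g>140)];print('plate',np.median(P[:,2]),cv2.minAreaRect(P[:,:2].astype(np.float32)))
H=X[m(.108,.142,.36,.48,-.16,-.02)];print('handle',len(H),circ(H[:,:2],.011))
T=X[m(.06,.1,.36,.5,-.18,-.02)];print('housing',len(T),cv2.minAreaRect(T[:,:2].astype(np.float32)))
T=X[m(.044,.056,.36,.5,-.18,-.02)];print('stand',np.median(T[:,2]),cv2.minAreaRect(T[:,:2].astype(np.float32)))
```

```text
0.041992202524818154 3032 ((0.5543321371078491, -0.08746130764484406), (0.06572345644235611, 0.06710071861743927), 8.21412181854248)
((np.float64(270.6117212974086), np.float64(147.83956867456098)), array([ 0.55597933, -0.08781659,  0.0419922 ]))
plate 0.019676921910884018 ((0.55633544921875, -0.08732807636260986), (0.0809083878993988, 0.07581310719251633), 7.676560878753662)
handle 393 [ 0.45180927 -0.07282645]
housing 1022 ((0.434687077999115, -0.08018413931131363), (0.02356116473674774, 0.04533636197447777), 42.063934326171875)
stand 0.049777150345772306 ((0.43420732021331787, -0.07979051023721695), (0.06451523303985596, 0.06485015898942947), 9.089329719543457)
```

>>> jog_arm(
  commands="1 0.089 0.06 0 0 0 0; 1 0 0 -0.16 0 0 0; 1 0 0 -0.16 0 0 0; 1 0 0 -0.16 0 0 0; 1 0 0 -0.13 0 0 0",
)

```text
clock: 2.15
position: [0.5629, -0.0904, 0.0683]
ee_rot: [3.114, -0.411, -0.003]
force: [0.3, -1.1, -0.3]
width: 0.396
```

>>> jog_arm(
  commands="1 0 0 -0.02 0 0 0; 1 0 0 0 0 0 0; 1 0 0 0 0 0 0; 1 0 0 0 0 0 0; 1 0 0 0 0 0 0",
)

```text
clock: 2.65
position: [0.5657, -0.0883, 0.0665]
ee_rot: [3.115, -0.407, 0.005]
force: [0.6, -0.1, 0.6]
width: 0.01
```

>>> jog_arm(
  commands="1 0 0 -0.04 0 0 0; 1 0 0 -0.04 0 0 0; 1 0 0 -0.01 0 0 0; 1 0 0 -0.01 0 0 0; 1 0 0 0 0 0 0",
)

```text
clock: 3.15
position: [0.565, -0.0881, 0.0343]
ee_rot: [3.115, -0.406, 0.001]
force: [2.7, -0.3, 1.7]
width: 0.004
```

>>> jog_arm(
  commands="1 0 0 -0.005 0 0 0; 1 0 0 -0.005 0 0 0; 1 0 0 -0.005 0 0 0; 1 0 0 0 0 0 0; 1 0 0 0 0 0 0",
)

```text
clock: 3.65
position: [0.5654, -0.0881, 0.0336]
ee_rot: [3.114, -0.406, 0.004]
force: [-12.7, -0.8, 48.3]
width: 0.005
```

It's at the stop: z 0.0336 and 48 N, where friction alone would give about 8 N. Lifting off.

>>> jog_arm(
  commands="1 0 0 0.02 0 0 0; 1 0 0 0.1 0 0 0; 1 0 0 0.16 0 0 0; 1 0 0 0.16 0 0 0; -1 0 0 0.16 0 0 0",
)

```text
clock: 4.15
position: [0.5637, -0.0879, 0.2111]
ee_rot: [-3.115, 0.406, 0.003]
force: [0.9, -0.9, -0.7]
width: 0.054
```

>>> jog_arm(
  commands="-1 0 0 0.1 0 0 0; -1 -0.1 0 0 0 0 0; -1 0 0 0 0 0 0; -1 0 0 0 0 0 0; -1 0 0 0 0 0 0",
)

```text
clock: 4.65
position: [0.5347, -0.0881, 0.2394]
ee_rot: [-3.115, 0.406, 0.002]
force: [0.5, 0.5, 0.0]
width: 0.478
```

Run:
```python
from h import *
s=status.observe();print(s['clock'],s['position'],s['width'],s['force'])
for n in('wrist','scene','side'):
    d=shot(n,n+'2.png');X=cloud(d);g=d['pixels'].astype(float).mean(2)
    def m(lo,hi,x0,x1,y0,y1):
        return (X[...,0]>x0)&(X[...,0]<x1)&(X[...,1]>y0)&(X[...,1]<y1)&(X[...,2]>lo)&(X[...,2]<hi)
    P=X[m(.029,.05,.5,.62,-.15,-.03)&(g<110)];z=np.median(P[:,2]);print(n,'heel',z,len(P),cv2.minAreaRect(P[:,:2].astype(np.float32)))
    p=proj(d,(.5567,-.0885,.034));print(' ring',p,ringc(d,*p,.034,14 if n=='wrist' else 7))
    Q=X[m(.03,.05,.5,.59,-.28,-.2)&(g<110)];print(' small',np.median(Q[:,2]),len(Q))
```

```text
4.65 [ 0.53467156 -0.08805916  0.23939969] 0.4776308982901373 [0.51142276 0.51018176 0.01532051]
wrist heel 0.03385630102326611 2892 ((0.5546461343765259, -0.08675772696733475), (0.0649728775024414, 0.0645042210817337), 8.633461952209473)
 ring [278.19487903 163.14806427] ((np.float64(277.56996806757314), np.float64(162.4460754017305)), array([ 0.55622818, -0.08757189,  0.034     ]))
 small 0.04269173369775047 424
scene heel 0.032988971354255645 531 ((0.5537269115447998, -0.08639420568943024), (0.06661134213209152, 0.06655777990818024), 7.48265266418457)
 ring [215.52320999 233.04391507] ((np.float64(214.44539025667888), np.float64(233.32530120481928)), array([ 0.55718251, -0.0859007 ,  0.034     ]))
 small 0.041964613415467165 187
side heel 0.03300892290052353 475 ((0.5554633736610413, -0.08907629549503326), (0.06838008016347885, 0.06589263677597046), 8.191683769226074)
 ring [209.81453521 178.07778723] ((np.float64(209.9197530864198), np.float64(178.05114638447975)), array([ 0.55685706, -0.08874234,  0.034     ]))
 small 0.041936146517137826 198
```

The heel is seated: its top is at 0.0339, and the small heel is still at 0.042. Now to the gauge.

>>> jog_arm(
  commands="-1 -0.09 0.01 0 0 0 0.0183; -1 -0.09 0.01 0 0 0 0.0183; -1 -0.09 0.007 0 0 0 0.0183; -1 -0.064 0 0 0 0 0.0183; -1 0 0 0 0 0 0.0183",
)

```text
clock: 5.3
position: [0.4322, -0.08, 0.24]
ee_rot: [3.101, 0.501, -0.003]
force: [0.2, 1.1, 0.5]
width: 0.99
```

>>> jog_arm(
  commands="-1 0 0 0 0 0 0; -1 0 0 0 0 0 0; -1 0 0 -0.05 0 0 0; -1 0 0 0 0 0 0; -1 0 0 0 0 0 0",
)

```text
clock: 5.8
position: [0.4345, -0.0798, 0.2252]
ee_rot: [-3.102, -0.492, 0.001]
force: [0.1, 0.5, 0.8]
width: 1.0
```

Run:
```python
from h import *
from scipy.spatial.transform import Rotation as Ro
s=status.observe();R=Ro.from_rotvec(s['ee_rot']).as_matrix();print(s['clock'],s['position'],R.round(4),s['width'],s['force'],s['joints'])
d=shot('wrist','w3.png')
```

```text
5.8 [ 0.43452412 -0.07975626  0.22515472] [[ 9.510e-01  3.092e-01 -8.000e-04]
 [ 3.092e-01 -9.510e-01  5.000e-04]
 [-6.000e-04 -8.000e-04 -1.000e+00]] 1.0004649564828445 [0.08320066 0.45921818 0.81260168] [ 0.54683586  0.18847521 -0.55542348  1.96058869  0.11528204  1.02412123
  0.25353737]
```

View pics/w3.png

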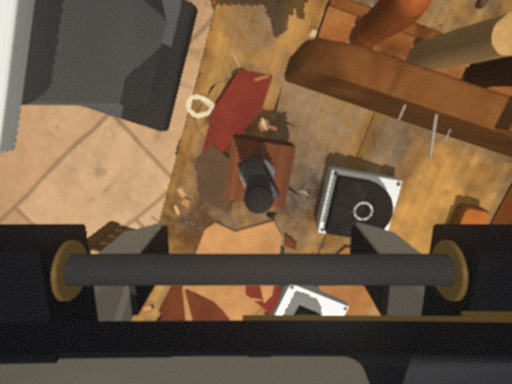

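The handle at (258,193) is centred between the fingers (columns 66 to 455). Descending and gripping.

>>> jog_arm(
  commands="-1 0 0 -0.08 0 0 0; -1 0 0 -0.1 0 0 0; -1 0 0 -0.1 0 0 0; -1 0 0 -0.1 0 0 0; -1 0 0 0 0 0 0",
)

```text
clock: 6.35
position: [0.4325, -0.0798, 0.1089]
ee_rot: [-3.101, -0.493, 0.008]
force: [-0.1, 0.6, 1.0]
width: 0.993
```

>>> jog_arm(
  commands="1 0 0 0 0 0 0; 1 0 0 0 0 0 0; 1 0 0 0 0 0 0; 1 0 0 0 0 0 0; 1 0 0 0 0 0 0",
)

```text
clock: 6.85
position: [0.4347, -0.0801, 0.1119]
ee_rot: [3.102, 0.493, 0.002]
force: [0.4, 0.3, -0.3]
width: 0.614
```

>>> jog_arm(
  commands="1 0 0 0 0 0 0; 1 0 0 0 0 0 0; 1 0 0 0 0 0 0; 1 0 0 0 0 0 0; 1 0 0 0 0 0 0",
)

```text
clock: 7.35
position: [0.4343, -0.0799, 0.1112]
ee_rot: [-3.102, -0.494, 0.0]
force: [-0.3, -0.3, 0.7]
width: 0.234
```

>>> jog_arm(
  commands="1 0 0 0 0 0 0; 1 0 0 0 0 0 0; 1 0 0 0.01 0 0 0; 1 0 0 0.02 0 0 0; 1 0 0 0.03 0 0 0",
)

```text
clock: 7.85
position: [0.4341, -0.0798, 0.1296]
ee_rot: [-3.102, -0.494, 0.001]
force: [-0.0, -0.1, -0.9]
width: 0.231
```

>>> jog_arm(
  commands="1 0 0 0.04 0 0 0; 1 0 0 0.05 0 0 0; 1 0 0 0.05 0 0 0; 1 0 0 0.05 0 0 0; 1 0 0 0 0 0 0",
)

```text
clock: 8.35
position: [0.4358, -0.0799, 0.1887]
ee_rot: [3.101, 0.493, 0.006]
force: [0.1, 0.0, -1.3]
width: 0.233
```

>>> jog_arm(
  commands="1 0.04 -0.005 0 0 0 -0.0196; 1 0.1 -0.005 0 0 0 -0.0196; 1 0.1 -0.005 0 0 0 -0.0196; 1 0.1 -0.005 0 0 0 -0.0196; 1 0.063 -0.005 0 0 0 -0.0196",
)

```text
clock: 8.85
position: [0.557, -0.0874, 0.1858]
ee_rot: [-3.105, 0.478, -0.001]
force: [-0.1, -0.3, -0.9]
width: 0.235
```

>>> jog_arm(
  commands="1 0 0 0 0 0 0; 1 0 0 0 0 0 0; 1 0 0 0 0 0 0; 1 0 0 0 0 0 0; 1 0 0 0 0 0 0",
)

```text
clock: 9.35
position: [0.5547, -0.0876, 0.1864]
ee_rot: [3.106, -0.469, 0.0]
force: [-0.7, 0.4, -2.5]
width: 0.229
```

```bash
cat > g.py <<'E'
from h import *
from scipy.spatial.transform import Rotation as Ro
s=status.observe();R=Ro.from_rotvec(s['ee_rot']).as_matrix();print(s['clock'],s['position'],R.round(4).tolist(),s['width'],s['force'])
p=s['position'];zo=p[2]-.1112+.05   # gauge origin z
for n in('scene','side','wrist'):
    d=shot(n,n+'_g.png');X=cloud(d);g=d['pixels'].astype(float).mean(2)
    near=np.hypot(X[...,0]-p[0],X[...,1]-p[1])<.045
    def m(lo,hi): return near&(X[...,2]>zo+lo)&(X[...,2]<zo+hi)
    T=X[m(.010,.048)];print(n,'housing',len(T),cv2.minAreaRect(T[:,:2].astype(np.float32)),T[:,2].max()-zo)
    b=T[(g[m(.010,.048)]>120)]
    if len(b)>10:c=b.mean(0);q=np.linalg.svd(b-c)[2][2];print(' dial',len(b),q,np.degrees(np.arctan(q[1]/q[0])))
    L=X[m(-.028,-.004)];
    if len(L)>6:print(' sleeve',len(L),circ(L[:,:2],.008),L.mean(0))
    H=X[m(.044,.085)&(g<70)]
    p0=proj(d,(p[0],p[1],zo-.044));p1=proj(d,(.5567,-.0875,.034));print(' tip pred px',p0,'ring px',p1)
E
python3 g.py
python3 - <<'E'
import cv2
a=cv2.imread('pics/scene_g.png')[175:275,165:285];b=cv2.imread('pics/side_g.png')[120:220,150:270]
f=lambda x:cv2.resize(x,(396,330),interpolation=cv2.INTER_CUBIC)
cv2.imwrite('pics/c3.png',cv2.hconcat([f(a),f(b)]))
E
```

```text
9.35 [ 0.55474063 -0.08759211  0.18640181] [[0.9554, -0.2954, 0.0], [-0.2954, -0.9554, -0.0002], [0.0001, 0.0002, -1.0]] 0.22903350983417078 [-0.72509765  0.35146938 -2.54054847]
scene housing 168 ((0.5455967783927917, -0.08356938511133194), (0.04803682863712311, 0.018869848921895027), 75.1622543334961) 0.045648168563989705
 dial 133 [-0.99088667 -0.12574953 -0.04827699] 7.232520229940613
 sleeve 33 [ 0.55566165 -0.08586121] [ 0.54955755 -0.08464979  0.10524864]
 tip pred px [213.28623399 221.84162743] ring px [215.13949939 233.20771997]
side housing 206 ((0.5537329316139221, -0.0901692658662796), (0.023816656321287155, 0.04457571730017662), 12.186038970947266) 0.047826395844739134
 sleeve 20 [ 0.55595062 -0.08898795] [ 0.55043672 -0.09259789  0.10443531]
 tip pred px [207.28101349 169.65740129] ring px [209.46178599 177.98429578]
wrist housing 1644 ((0.5539759397506714, -0.08316013216972351), (0.02316257730126381, 0.03661921247839928), 9.683955192565918) 0.04799625775572419
 dial 35 [-0.77509398 -0.38810112 -0.4986049 ] 26.597811452147265
 tip pred px [257.92719056 190.69458428] ring px [260.01324947 177.55956124]
```

View pics/c3.png

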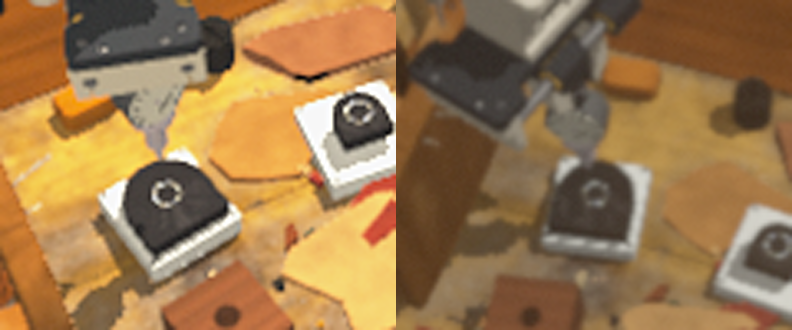

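The gauge is held upright. The dial's yaw reads about 7° to 10° against about 8° for the heel, and the axis is within about 1.2 mm of the ring. Descending.

>>> jog_arm(
  commands="1 0.004 0 -0.03 0 0 0; 1 0 0 -0.04 0 0 0; 1 0 0 -0.04 0 0 0; 1 0 0 -0.028 0 0 0; 1 0 0 0 0 0 0",
)

```text
clock: 10.0
position: [0.5553, -0.0874, 0.1429]
ee_rot: [3.106, -0.469, -0.005]
force: [-0.0, -0.6, -1.5]
width: 0.23
```

>>> jog_arm(
  commands="1 0 0 0 0 0 0; 1 0 0 0 0 0 0; 1 0 0 0 0 0 0; 1 0 0 0 0 0 0; 1 0 0 0 0 0 0",
)

```text
clock: 10.5
position: [0.5566, -0.0875, 0.1451]
ee_rot: [3.106, -0.47, 0.001]
force: [0.0, -0.1, -1.7]
width: 0.231
```

```bash
python3 g.py
python3 - <<'E'
from h import *
P=[]
for i in range(8):
    d=viewer.get_image('side');s=status.observe();P.append(np.r_[s['position'],s['force'][2]])
P=np.array(P);print(P.round(4));print(P.mean(0),P.std(0))
E
```

```text
10.5 [ 0.55658425 -0.08747105  0.14511331] [[0.9553, -0.2957, 0.0005], [-0.2957, -0.9553, -0.0002], [0.0005, 0.0, -1.0]] 0.23085172016815458 [ 0.02247493 -0.05939074 -1.70851141]
scene housing 112 ((0.5465730428695679, -0.0836600586771965), (0.045221563428640366, 0.01681499183177948), 79.01102447509766) 0.04001652648662063
 dial 99 [-0.99574729 -0.07696359 -0.05063541] 4.419734541159686
 sleeve 26 [ 0.55770005 -0.08600477] [ 0.55172499 -0.08432639  0.06378771]
 tip pred px [214.87788296 231.79932327] ring px [215.13949939 233.20771997]
side housing 177 ((0.5564048886299133, -0.09050442278385162), (0.0235962625592947, 0.0433071106672287), 11.172977447509766) 0.04774045418688329
 sleeve 16 [ 0.55798426 -0.08913341] [ 0.5522989  -0.09236076  0.06239271]
 tip pred px [209.20159093 176.93870556] ring px [209.46178599 177.98429578]
wrist housing 1656 ((0.5554686188697815, -0.08303371071815491), (0.023270701989531517, 0.036747004836797714), 9.825855255126953) 0.04798284834170129
 tip pred px [258.29087895 190.64844829] ring px [258.44659749 188.85794959]
[[ 0.5565 -0.0875  0.1449 -2.0672]
 [ 0.5565 -0.0874  0.1449 -1.7786]
 [ 0.5564 -0.0874  0.1448 -2.5578]
 [ 0.5564 -0.0874  0.1448 -1.2565]
 [ 0.5565 -0.0874  0.1448 -1.4751]
 [ 0.5565 -0.0874  0.1448 -0.9074]
 [ 0.5564 -0.0874  0.1448 -1.9599]
 [ 0.5564 -0.0874  0.1448 -2.6438]]
[ 0.55645505 -0.08743325  0.14483968 -1.83077321] [1.54046496e-05 1.64532757e-05 3.16701014e-05 5.67231053e-01]
```

>>> jog_arm(
  commands="1 0 0 -0.006 0 0 0; 1 0 0 -0.006 0 0 0; 1 0 0 -0.006 0 0 0; 1 0 0 -0.005 0 0 0; 1 0 0 0 0 0 0",
)

```text
clock: 11.55
position: [0.5565, -0.0874, 0.1379]
ee_rot: [3.106, -0.47, -0.0]
force: [-0.5, 0.6, 1.3]
width: 0.233
```

```bash
cat > f.py <<'E'
from h import *
P=[]
for i in range(8):
    d=viewer.get_image('side');s=status.observe();P.append(np.r_[s['position'],s['force']])
P=np.array(P);print(s['clock'],P.mean(0).round(4),P.std(0).round(4))
E
python3 f.py
```

```text
11.95 [ 0.5565 -0.0874  0.138  -0.3504  0.0982  0.4993] [0.     0.     0.     0.482  0.716  0.5994]
```

The force change of 2.3 N means the plunger is about 1.3 mm in, which matches the geometry. It needs 3.6 mm more, taken slowly.

>>> jog_arm(
  commands="1 0 0 -0.003 0 0 0; 1 0 0 -0.003 0 0 0; 1 0 0 -0.003 0 0 0; 1 0 0 -0.003 0 0 0; 1 0 0 0 0 0 0",
)

```text
clock: 12.45
position: [0.5566, -0.0874, 0.1344]
ee_rot: [3.106, -0.47, 0.001]
force: [-1.4, 0.3, 3.7]
width: 0.23
```

```bash
python3 f.py; python3 g.py
python3 - <<'E'
import cv2
a=cv2.imread('pics/scene_g.png')[180:280,165:285];b=cv2.imread('pics/side_g.png')[125:225,150:270]
f=lambda x:cv2.resize(x,(396,330),interpolation=cv2.INTER_CUBIC)
cv2.imwrite('pics/c4.png',cv2.hconcat([f(a),f(b)]))
E
```

```text
12.85 [ 0.5566 -0.0874  0.1345 -0.8918 -0.0577  3.9918] [0.     0.     0.     0.4333 0.5265 0.3181]
12.85 [ 0.55655416 -0.08742045  0.1344231 ] [[0.9553, -0.2957, 0.0002], [-0.2957, -0.9553, -0.0], [0.0002, -0.0, -1.0]] 0.23361766854444876 [ 0.19262108 -1.19815018  3.75559505]
scene housing 100 ((0.5459027886390686, -0.08284994959831238), (0.043369852006435394, 0.013272227719426155), 79.6578140258789) 0.041159616810099095
 dial 87 [-0.99675662 -0.05627778 -0.05752429] 3.231540377760872
 sleeve 27 [ 0.55774059 -0.08612016] [ 0.55135653 -0.08446308  0.05400158]
 tip pred px [215.34931073 234.42420996] ring px [215.13949939 233.20771997]
side housing 176 ((0.5549864172935486, -0.0894092321395874), (0.023547755554318428, 0.04513917490839958), 15.481058120727539) 0.047663785853784585
 sleeve 15 [ 0.55795438 -0.0886579 ] [ 0.55228747 -0.09157495  0.05120355]
 tip pred px [209.60376669 178.88554758] ring px [209.46178599 177.98429578]
wrist housing 1642 ((0.5554916858673096, -0.08307064324617386), (0.023040931671857834, 0.03684026002883911), 9.705259323120117) 0.04799900707592368
 tip pred px [258.2026512  190.60812694] ring px [258.39592471 192.14237629]
```

View pics/c4.png

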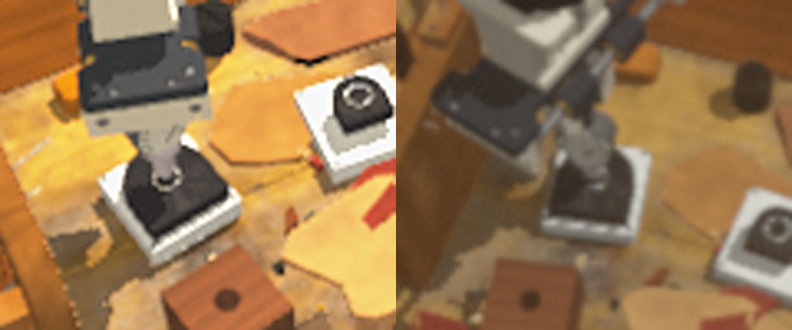

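```bash
python3 -c "
from cell import arm,status
s=status.observe();print(s['clock'],s['position'],s['force'],s['width']);print(arm.sign_off())"
```

```text
13.0 [ 0.55654968 -0.08745133  0.13439052] [-0.41785733  0.75368588  3.82150913] 0.23449224896412385
the job is handed in; nothing more can be done
None
```

The larger heel is pressed fully down and the gauge is held upright on its ring, plunger about half way in. I handed the job in at 13.0 s, still gripping; no verdict was reported.

**Last checks**
- **Large heel:** its top measured 33.0–33.9 mm above the bench before I lifted the gauge, against 34 mm when seated. The closed fingertips reached 48 N at the stop. I took the 40 N limit to cover only the arm and gripper body, so that is the one force reading in doubt; the wrist limit is 120 N.
- **Small heel:** it measured about 42 mm high after the press, the same as before, and nothing went near it afterwards. The pictures show no sign that the wax or roll moved. The tub was outside the last views, and the arm's low moves stayed well clear of it.
- **Tip position:** the gauge axis is about 1 mm from the ring's centre in both outside views, and the tool reads vertical.
- **Plunger:** the force change of 5.8 N and the height both give about 4.8 mm in, so it is not bottomed.
- **Dial direction:** the amount I turned the gauge puts it at about 8°, matching the heel at about 8°. The direct camera readings of the held gauge disagreed more (3°, 10° and 15°), because much of the dial was hidden by the gripper.

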